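# Seat the nested lids on the bean tin and hold up the outer cap

### The job

The fresh-roasted beans must breathe under their vented inner lid: pick up the two nested lids from the wooden board together by the inner lid's wooden knob, lower them onto the red tin, without dropping, ramming or parting them, until the inner lid sits fully home in the mouth, and let go of the knob. Then take the outer cap alone by its brass neck and lift it straight up off the knob while the inner lid stays seated just as it was. Finish while holding the cap in the gripper, level and still over the tin, its lower rim clear above the knob's top; do not shove the tin, and leave all other things where they stand.

Things in the scene. Friction and masses are not known exactly. Their poses are not given: they have to be found in the camera images.
- tin: Open round red steel bean tin with a brass band, loose, upright on the step, about 0.9 kg; stands left with the board right, or the reverse. Origin: centre of its underside, z up. Height 112 mm; body diameter 114 mm up to 91 mm, a shoulder to 96 mm, then a recessed neck of diameter 100 mm up to the rim; wall 3 mm, mouth about 92 mm across.
- tin_mouth (a point): Centre of the tin's mouth at rim height, 112 mm above the tin's origin. With the inner lid fully home, that lid's origin lies on the tin's axis, 12 mm below this point (100 mm above the tin's origin).
- board: Fixed round wooden board, diameter 144 mm, 12 mm thick, on which the nested lids lie at the start, within 25 mm of its middle. Origin: centre of its underside.
- inner_lid: Aluminium vented inner lid with a long wooden knob, loose, about 0.16 kg, lying on its plug on the board. Origin: centre of the plug's underside, z up. Plug tapers from 74 mm diameter at the bottom to 87 mm at 7 mm, straight to 12 mm; then a flange of 99 mm diameter, 12 to 15 mm, that rests on the tin's rim. Knob: straight post of 20 mm diameter on the axis, from 15 mm to its top at 74 mm.
- inner_lid_knob (a point): Centre of the top of the inner lid's knob, 74 mm above that lid's origin. The knob stands up through the outer cap's neck; its upper 30 mm stand free above the neck, so gripping it from above lifts both lids together.
- outer_cap: Red outer cap with a brass neck, loose, about 0.14 kg, resting by weight alone on the inner lid's flange (no thread or catch); nested, its origin is 2 mm above the inner lid's. Origin: centre of the plane of its lower rim, z up. Outer diameter 116 mm, skirt inside diameter 108 mm and 13 mm deep, flat top 16 mm above the origin; neck on the axis, from 16 to 42 mm.
- outer_cap_neck (a point): Centre of the top of the brass neck, 42 mm above the cap's origin. The neck is an upright tube 26 mm high, outside diameter 42 mm (foot bead 48 mm, lowest 2 mm), inside 28 mm, round the 20 mm knob; grip it from above with one finger on either side of the knob.
- pan: Bystander, loose: flat dark steel roasting pan, diameter 210 mm, 28 mm high, long wooden handle (towards its own -y, ending 240 mm from the centre), at the back. Origin: centre of its underside.
- ring: Bystander, loose: straw-coloured plastic ring, diameter 116 mm, 22 mm high, under the jebena, back right. Origin: centre of its underside.
- jebena: Bystander, loose: dark clay coffee pot with a long neck, a handle and a spout, 206 mm high, body diameter 146 mm, standing on the ring. Origin: centre of its foot, on top of the ring.
- cup0: Bystander, loose: green ceramic cup without a handle, diameter 66 mm, 50 mm high. Origin: centre of its underside.
- cup1: Bystander, loose: a second cup, same as cup0.
- cup2: Bystander, loose: a third cup, same as cup0.
- grinder: Bystander, fixed: wooden box grinder 130 x 130 mm with a brass hopper and a turning crank on top (reach 95 mm), 227 mm high, on the left side. Origin: centre of its underside. Ahead of it, back left and beyond the work, stands the unlisted fixed charcoal stove of dark sheet steel, diameter 240 mm, 205 mm high, near x 0.77, y 0.39 m.
- sugar_bowl: Bystander, loose: white sugar bowl, diameter 104 mm, 55 mm high, on the right side. Origin: centre of its underside.
There are look-alikes about, which are no part of the job. Several things look just like the tin: the one meant starts nearest to the robot's base.

How it is judged:
On the way, in this order (a step that is already met when the one before it is completed fails the run):
1. both lids, still nested, hang from the gripper by the inner lid, clear of the board (height (world z) of inner_lid above 0.04 m and contact force between the fingers and inner_lid above 1 N and z of outer_cap in the frame of inner_lid below 0.006 m), for 0.2 s.
2. the inner lid sits fully home in the tin's mouth with the outer cap still nested over it, and the knob has been let go (horizontal distance between inner_lid and tin below 0.0045 m and z of inner_lid in the frame of tin between 0.0975 and 0.1025 m and angle between the z axis of inner_lid and the z axis of tin, either way round below 0.035 rad and contact force between each of the fingers, the arm and inner_lid below 0.1 N and distance of tin from where it was at the start of the episode below 0.02 m and angle between tin's own z axis and vertical below 0.05 rad and z of outer_cap in the frame of inner_lid below 0.005 m and horizontal distance between outer_cap and inner_lid below 0.007 m), for 0.2 s.
At the end, for the whole second after the job is handed in: Inner lid home in the tin (4.5 mm of axis, 2.5 mm of seated height, 2 deg), untouched by robot or cap; tin upright within 20 mm of its place; fingers hold the cap still, within 11 deg of level, within 50 mm of the tin's axis, its rim over 177 mm up (above the knob), touching neither lid nor tin (horizontal distance between inner_lid and tin below 0.0045 m and z of inner_lid in the frame of tin between 0.0975 and 0.1025 m and angle between the z axis of inner_lid and the z axis of tin, either way round below 0.035 rad and contact force between each of the fingers, the arm, outer_cap and inner_lid below 0.1 N and distance of tin from where it was at the start of the episode below 0.02 m and angle between tin's own z axis and vertical below 0.05 rad and contact force between the fingers and outer_cap above 1 N and height (world z) of outer_cap above 0.177 m and horizontal distance between outer_cap and tin below 0.05 m and angle between outer_cap's own z axis and vertical below 0.2 rad and linear speed of outer_cap below 0.03 m/s and contact force between outer_cap and tin below 0.1 N and linear speed of inner_lid below 0.02 m/s); the arm keeps its last pose, push and grip.
It fails at once if the two lids come apart while the inner lid is not seated square in the tin's mouth, or the inner lid is pulled up or shifted as the cap comes off (z of outer_cap in the frame of inner_lid above 0.012 m and not (horizontal distance between inner_lid and tin below 0.006 m and z of inner_lid in the frame of tin between 0.0965 and 0.1035 m and angle between the z axis of inner_lid and the z axis of tin, either way round below 0.05 rad)).
It fails at once if the inner lid falls: it moves faster than 0.25 m/s with no finger holding it (linear speed of inner_lid above 0.25 m/s and contact force between the fingers and inner_lid below 0.1 N).
It fails at once if the lids are rammed onto the tin (over 40 N) (contact force between any of inner_lid, outer_cap and tin above 40 N).
It fails at once if the tin is shoved more than 30 mm or tipped by more than 10 degrees (distance of tin from where it was at the start of the episode above 0.03 m or angle between tin's own z axis and vertical above 0.17 rad).
It fails at once if a cup, the pan, the jebena, its ring or the sugar bowl is moved more than 20 mm, or the grinder knocked (over 10 N) (distance of any of pan, ring, jebena, cup0, cup1, cup2, sugar_bowl from where it was at the start of the episode above 0.02 m or contact force between any of the arm, the fingers and grinder above 10 N).
It also fails if it takes over 58 s, if anything falls off the work surface, if the arm or the gripper's body presses on something with over 40 N, if the wrist force passes 120 N, or if a joint passes its speed limit or range.

### The arm

A 6-joint arm with a two-finger parallel gripper is mounted at the origin on the work surface. World frame = base frame: x ahead of the robot, y to its left, z up, the work surface at z = 0. Lengths are in m, angles in rad, forces in N, time in s.
With the tool pointing down it reaches from about 0.3 to 0.775 m from the base axis. Payload 14.6 kg.
Tool frame: the origin (TCP) lies on the centre line of the jaws, within the pads' length; the fingertips stand 14 mm ahead of it and the grasp point (between the pads) lies 5 mm behind it; x points along the fingers, y is the direction in which the jaws open and shut, and the axes are right-handed (so a half turn about x gives the same grasp; the last joint's range is limited). The gripper opens to 94 mm and grips with 3 to 60 N. Pads are 16 mm wide; open, the fingers measure 119 mm over their backs; the gripper's body (75 mm by 177 mm) begins 78 mm behind the grasp point.
Start: joints at [1.242, 0.3, 1.521, -0, 1.321, -0.067], TCP at [0.142, 0.531, 0.219] pointing down, gripper open.
Joint ranges: [-3.03, 3.03], [-0.79, 2.21], [0.23, 2.52], [-1.04, 4.18], [0, 3.07], [-2.55, 2.55]. Speed limits (rad/s): [2.22, 2.22, 2.57, 3.14, 3.14, 3.14].

### API

Orientations are given as [roll, pitch, yaw] about the fixed x, y, z axes, in that order (R = Rz(yaw) Ry(pitch) Rx(roll)).
In Python, from station import * gives the robot as it stands. The module is installed in compiled form; this text tells all that it offers.
- The arm moves only by the shell command python3 -m handwheel 'ROWS' [FORCE]. ROWS is JSON, a list of rows, each a list of 3 entries, a list of its own where there are three numbers: the shift along the tool's x, y, z in mm, then the turn about the tool's x in rad, then the gripper command: -1 is fully open, 1 is shut, values between are in proportion. In form: [[[dx, dy, dz], spin, gripper], ...]. A call has exactly 5 rows; each row is the pose to reach, as a shift and turn from the pose measured when the call began, along the tool's axes at that moment; what a row does not reach only later rows make up. A row lasts 1/10 s, in which the tool goes at most 50 mm and 8.59 degrees, less where a joint would pass 70% of its speed; a pose out of reach is approached as far as the arm can. A call with a gripper value outside its range is refused whole. The fingers move at their own pace and stop on an object; FORCE is the grip in N (left out, the last holds). Time passes only in rows, so rows that repeat a pose let the fingers close, or fill a call up. It gives the time, the measured TCP pose, the force and the opening at its end, in the units of the state.
- get_obs(): the state, without advancing time (a new reading comes with each control period).
- camera(name): name is "scene" or "top"; returns (picture, depth): 400x640x3 uint8, blue, green, red; 400x640 float32, m along the optical axis (not along the pixel's ray), 0 where there is no reading.
- camera_info(name): a dict with "fx", "fy", "cx", "cy" (pixels), "extrinsics" (4x4, takes a point from camera to world coordinates). Camera axes: x right, y down, z forward; pixel columns grow to the right and rows downward; lengths in m; the calibration is good to about 2 mm. A picture is of the moment at which its call begins. camera_info takes no time and is no camera call.
- hand_in(): hands the job in, once; it reports no verdict.
The state is a dict: "time_s": time; "qpos": joint angles; "joint_vel": joint speeds; "tau": joint torques, N m; "ee_pos": TCP position; "eef_rot": TCP orientation; "force": force on the tool from outside, world axes, zero at the start; "moment": the same for the moment, N m; "grip_width": finger opening in m.
Only numpy, scipy, OpenCV 4.12 (cv2) and the standard library are available. Lean on these libraries where they do the work, as an engineer would, in place of code of your own. Each camera call takes 0.05 s, during which the arm holds its last target. There are 200 camera calls.

## Working session

There is one attempt and no reset: what is moved stays moved. The work goes in short steps, Python scripts to look and compute and a shell command to move; the robot and the scene stay as the last step left them, time stands still between calls to the robot, and variables do not carry over. Pictures are saved under pics/ and viewed, about 8 in all and at most 12, crops included, and the job is handed in when it is done.

```bash
mkdir -p pics; cat > h.py <<'E'
from station import *
import numpy as np, cv2
from scipy.spatial.transform import Rotation as R
def world(name,depth):
    i=camera_info(name); v,u=np.mgrid[:400,:640]
    P=np.stack([(u-i['cx'])/i['fx']*depth,(v-i['cy'])/i['fy']*depth,depth],-1)
    T=np.array(i['extrinsics']); return P@T[:3,:3].T+T[:3,3]
def ray(name,u,v,z):
    i=camera_info(name);T=np.array(i['extrinsics']);d=T[:3,:3]@[(u-i['cx'])/i['fx'],(v-i['cy'])/i['fy'],1]
    return T[:3,3]+d*(z-T[2,3])/d[2]
def st():
    o=get_obs(); print(o['time_s'],np.round(o['ee_pos'],4),np.round(o['eef_rot'],3),'F',np.round(o['force'],1),'w',round(float(o['grip_width']),4),'q',np.round(o['qpos'],2))
    return o
E
python3 - <<'E'
from h import *
for n in('scene','top'):
    p,d=camera(n); cv2.imwrite(f'pics/{n}0.png',p); np.save(n+'0.npy',d); np.save(n+'0p.npy',p)
    print(n,camera_info(n))
st()
o=get_obs();print(R.from_euler('xyz',o['eef_rot']).as_matrix().round(3))
E
```

```text
scene {'fx': 423.6944390694975, 'fy': 423.6944390694975, 'cx': 318.584513975207, 'cy': 197.32352240364162, 'extrinsics': array([[ 0.27562465,  0.6506082 , -0.70762987,  1.41459269],
       [ 0.96104028, -0.2024347 ,  0.18820674, -0.23264314],
       [-0.02079999, -0.73193522, -0.68105667,  0.9825648 ],
       [ 0.        ,  0.        ,  0.        ,  1.        ]])}
top {'fx': 513.5743341922857, 'fy': 513.5743341922857, 'cx': 320.66908830079467, 'cy': 203.14170816515443, 'extrinsics': array([[-0.02060899, -0.9812734 ,  0.19151447,  0.12900775],
       [-0.99976748,  0.02144263,  0.00228123, -0.01200553],
       [-0.00634508, -0.19142293, -0.98148714,  2.08292148],
       [ 0.        ,  0.        ,  0.        ,  1.        ]])}
0.1 [0.1423 0.5311 0.219 ] [-1.632  1.57  -1.893] F [ 0.1 -0.7 -0. ] w 0.0937 q [ 1.24  0.3   1.52 -0.    1.32 -0.07]
[[-0.     0.259  0.966]
 [-0.001  0.966 -0.259]
 [-1.    -0.001 -0.   ]]
```

View pics/top0.png

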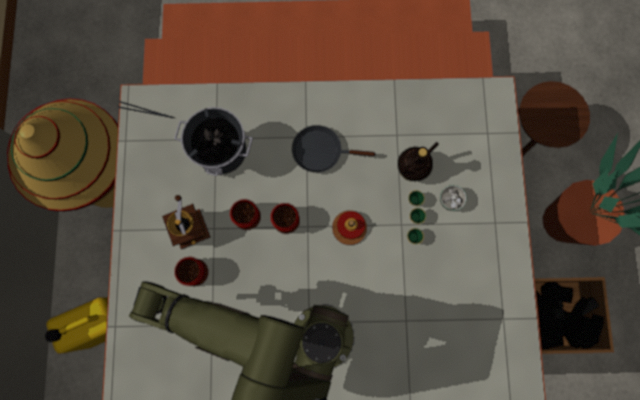

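View pics/scene0.png

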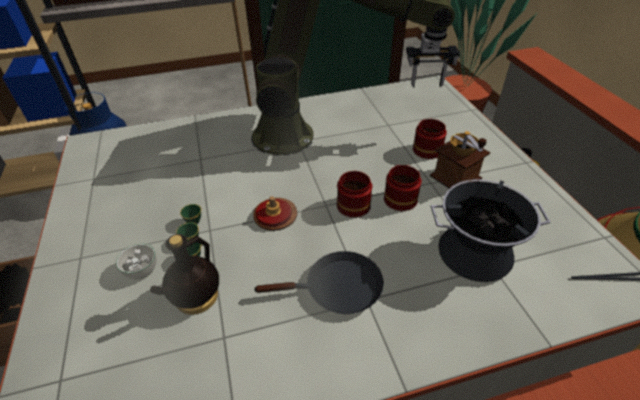

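The top view shows three red tins, at pixels (245,213), (285,217) and (191,271). The lids on the board are at (350,227). I'll measure each one's position and its distance from the base.

```bash
cat > m.py <<'E'
from h import *
import sys
def blobs(n,p,d):
    W=world(n,d); hsv=cv2.cvtColor(p,cv2.COLOR_BGR2HSV)
    m=(((hsv[...,0]<9)|(hsv[...,0]>172))&(hsv[...,1]>150)&(hsv[...,2]>40)&(W[...,2]>.01)&(W[...,2]<.3)&(d>0)).astype(np.uint8)
    m=cv2.morphologyEx(m,cv2.MORPH_CLOSE,np.ones((3,3)))
    k,l,s,c=cv2.connectedComponentsWithStats(m)
    return W,[(l==i,s[i],c[i]) for i in range(1,k) if s[i,4]>120]
if __name__=='__main__':
  for n in('scene','top'):
    p=np.load(n+'0p.npy');d=np.load(n+'0.npy'); W,B=blobs(n,p,d)
    for m,s,c in B:
        q=W[m]; zt=np.percentile(q[:,2],97)
        # rim points: within 6mm of rim height -> circle by min enclosing
        print(n,c.round(1),s,'z97',zt.round(3),'med',np.median(q,0).round(3))
        for z0,z1 in((.105,.12),(.02,.06),(.06,.12)):
            r=q[(q[:,2]>z0)&(q[:,2]<z1)]
            if len(r)>12:
                (a,b),rad=cv2.minEnclosingCircle(r[:,:2].astype(np.float32)); print('   ',z0,z1,len(r),round(a,4),round(b,4),'r',round(rad,4),'dist',round(np.hypot(a,b),3))
  for z in(.112,): 
    for u,v in((245,213),(285,217),(191,271)): print((u,v),ray('top',u,v,z).round(3),np.hypot(*ray('top',u,v,z)[:2]).round(3))
  print('knob',ray('top',350,223,.086).round(3))
  a=np.load('top0p.npy')[180:290,165:385]; cv2.imwrite('pics/crop1.png',cv2.resize(a,None,fx=3.6,fy=3.6,interpolation=cv2.INTER_CUBIC))
E
python3 m.py
```

```text
scene [431.4 139. ] [417 120  29  37 463] z97 0.113 med [0.31  0.492 0.09 ]
    0.105 0.12 67 0.3024 0.4963 r 0.0887 dist 0.581
    0.02 0.06 83 0.3037 0.5053 r 0.0365 dist 0.59
    0.06 0.12 355 0.3013 0.4914 r 0.0889 dist 0.576
scene [473.1 158.5] [459 151  28  19 191] z97 0.125 med [0.487 0.543 0.121]
    0.105 0.12 45 0.4842 0.544 r 0.0546 dist 0.728
    0.06 0.12 54 0.4842 0.544 r 0.0546 dist 0.728
scene [403.9 185.3] [387 166  34  36 563] z97 0.112 med [0.528 0.288 0.093]
    0.105 0.12 102 0.4887 0.2963 r 0.0512 dist 0.572
    0.02 0.06 60 0.5226 0.2921 r 0.0376 dist 0.599
    0.06 0.12 501 0.491 0.2965 r 0.0563 dist 0.574
scene [354.4 194.3] [338 172  34  44 710] z97 0.112 med [0.511 0.125 0.088]
    0.105 0.12 99 0.4693 0.1354 r 0.0505 dist 0.488
    0.02 0.06 135 0.4958 0.1306 r 0.0469 dist 0.513
    0.06 0.12 539 0.4718 0.1382 r 0.0567 dist 0.492
scene [271.  214.2] [255 199  35  29 520] z97 0.034 med [ 0.461 -0.143  0.03 ]
    0.02 0.06 479 0.4414 -0.1271 r 0.0583 dist 0.459
top [245.9 216.7] [230 200  29  29 234] z97 0.117 med [0.462 0.281 0.097]
    0.105 0.12 66 0.4817 0.2952 r 0.0523 dist 0.565
    0.06 0.12 224 0.481 0.2963 r 0.0556 dist 0.565
top [285.5 220. ] [271 204  28  29 250] z97 0.119 med [0.445 0.128 0.095]
    0.105 0.12 69 0.4657 0.1382 r 0.0507 dist 0.486
    0.06 0.12 240 0.4646 0.1363 r 0.0554 dist 0.484
top [350.6 225.1] [337 211  29  28 476] z97 0.042 med [ 0.434 -0.126  0.031]
    0.02 0.06 457 0.4387 -0.1265 r 0.0575 dist 0.457
top [193.7 272.1] [176 258  28  27 212] z97 0.119 med [0.252 0.477 0.095]
    0.105 0.12 56 0.2621 0.5015 r 0.0524 dist 0.566
    0.06 0.12 206 0.2604 0.504 r 0.0542 dist 0.567
(245, 213) [0.481 0.288 0.112] 0.561
(285, 217) [0.462 0.132 0.112] 0.48
(191, 271) [0.261 0.493 0.112] 0.558
knob [ 0.437 -0.121  0.086]
```

View pics/crop1.png

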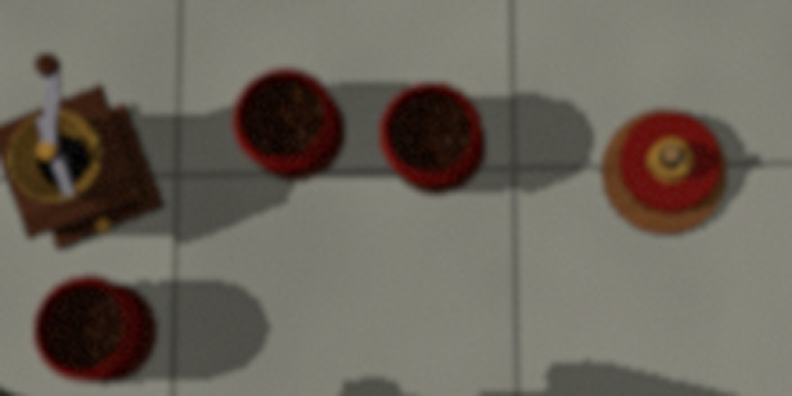

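The crop confirms three identical tins. Their distances from the base are 0.565 m at (245,213), 0.567 m at (191,271) and 0.486 m at (285,217), so the middle one, beside the lids, is the tin meant. Its rim measures z 0.112 and r 0.051, which fits the description. Next I move over the lids and square the jaws to the world y axis.

```bash
python3 -m handwheel '[[[0,-39,31],-0.1,-1],[[0,-78,63],-0.2,-0.5],[[0,-116,95],-0.262,0],[[0,-155,126],-0.262,0],[[0,-194,158],-0.262,0]]'; python3 -c "
from h import *;st()"
```

```text
time_s: 0.6
ee_pos: [0.2446, 0.3013, 0.2189]
eef_rot: [-1.912, 1.57, -1.911]
force: [1.8, 0.2, 0.1]
grip_width: 0.0654
0.6 [0.2446 0.3013 0.2189] [-1.912  1.57  -1.911] F [1.8 0.2 0.1] w 0.0654 q [ 0.79 -0.07  1.94 -0.    1.28 -0.78]
```

```bash
python3 -m handwheel '[[[0,-43,20],0,0],[[0,-86,39],0,0],[[0,-129,58],0,0],[[0,-172,78],0,0],[[0,-215,98],0,0]]';python3 -m handwheel '[[[0,-43,20],0,0],[[0,-86,39],0,0],[[0,-129,58],0,0],[[0,-172,78],0,0],[[0,-207,98],0,0]]'; python3 - <<'E'
from h import *
o=st(); print(R.from_euler('xyz',o['eef_rot']).as_matrix().round(3))
E
```

```text
time_s: 1.1
ee_pos: [0.3431, 0.0845, 0.2193]
eef_rot: [-1.354, 1.57, -1.353]
force: [0.7, 1.0, -0.3]
grip_width: 0.0472
time_s: 1.6
ee_pos: [0.4415, -0.1249, 0.2193]
eef_rot: [-1.66, 1.57, -1.66]
force: [-0.1, 1.1, -0.1]
grip_width: 0.0469
1.6 [ 0.4415 -0.1249  0.2193] [-1.66  1.57 -1.66] F [-0.1  1.1 -0.1] w 0.0469 q [-0.35  0.1   1.77 -0.    1.28 -1.93]
[[-0.     0.     1.   ]
 [-0.001  1.    -0.   ]
 [-1.    -0.001 -0.   ]]
```

```bash
python3 - <<'E'
from h import *
print(ray('top',351.9,222.6,.086).round(4))
for n in('scene','top'):
    W=world(n,np.load(n+'0.npy')); 
    for z0,z1 in((.078,.095),(.062,.095),(.022,.036)):
        m=(W[...,2]>z0)&(W[...,2]<z1)&(np.hypot(W[...,0]-.44,W[...,1]+.127)<.065); q=W[m]
        if len(q)<3: continue
        (a,b),r=cv2.minEnclosingCircle(q[:,:2].astype(np.float32)); print(n,z0,len(q),q.mean(0).round(4),round(a,4),round(b,4),round(r,4))
E
```

```text
[ 0.4381 -0.1285  0.086 ]
scene 0.078 29 [ 0.4439 -0.1258  0.0842] 0.4421 -0.1249 0.0096
scene 0.062 54 [ 0.4454 -0.126   0.0774] 0.4425 -0.1262 0.0103
scene 0.022 580 [ 0.4526 -0.1279  0.0296] 0.442 -0.1263 0.0585
top 0.078 18 [ 0.4372 -0.1251  0.0862] 0.4366 -0.1247 0.0093
top 0.062 29 [ 0.4374 -0.1256  0.0793] 0.4373 -0.1261 0.02
top 0.022 413 [ 0.4376 -0.1246  0.0296] 0.4427 -0.1242 0.0614
```

The two cameras put the knob at about (0.440, -0.126), with its top at z 0.085, which agrees with 0.012 + 0.074. I'll go down and grip.

```bash
python3 -m handwheel '[[[40,-1,-1.5],0,0],[[80,-1,-1.5],0,0],[[115,-1,-1.5],0,0],[[135,-1,-1.5],0,0],[[145,-1,-1.5],0,0]]' 25; python3 -m handwheel '[[[0,0,0],0,0.2],[[0,0,0],0,0.4],[[0,0,0],0,0.6],[[0,0,0],0,0.8],[[0,0,0],0,1]]' 25;python3 -m handwheel '[[[0,0,0],0,1],[[0,0,0],0,1],[[0,0,0],0,1],[[0,0,0],0,1],[[0,0,0],0,1]]' 25
```

```text
time_s: 2.1
ee_pos: [0.4391, -0.1257, 0.0724]
eef_rot: [3.109, 1.568, 3.108]
force: [0.1, 0.4, -0.0]
grip_width: 0.0469
time_s: 2.6
ee_pos: [0.4396, -0.1258, 0.0733]
eef_rot: [-2.861, 1.569, -2.861]
force: [-0.6, 1.7, 7.4]
grip_width: 0.0197
time_s: 3.1
ee_pos: [0.4396, -0.1258, 0.0733]
eef_rot: [-2.902, 1.569, -2.903]
force: [-0.5, 1.2, 1.2]
grip_width: 0.0191
```

```bash
python3 -m handwheel '[[[-3,0,0],0,1],[[-8,0,0],0,1],[[-18,0,0],0,1],[[-32,0,0],0,1],[[-45,0,0],0,1]]';python3 -m handwheel '[[[-15,0,0],0,1],[[-35,0,0],0,1],[[-60,0,0],0,1],[[-80,0,0],0,1],[[-90,0,0],0,1]]';python3 -m handwheel '[[[0,5,0],0,1],[[0,15,0],0,1],[[0,30,1],0,1],[[0,50,2],0,1],[[0,70,4],0,1]]';python3 -m handwheel '[[[0,20,3],0,1],[[0,45,6],0,1],[[0,75,9],0,1],[[0,100,12],0,1],[[0,115,13],0,1]]';python3 -m handwheel '[[[0,15,2],0,1],[[0,35,5],0,1],[[0,55,8],0,1],[[0,70,11],0,1],[[0,75,12],0,1]]'; python3 - <<'E'
from h import *
o=st(); print(R.from_euler('xyz',o['eef_rot']).as_matrix().round(3))
for n in('scene','top'):
    p,d=camera(n); np.save(n+'1.npy',d); np.save(n+'1p.npy',p)
p=np.load('scene1p.npy')[90:240,260:460]; cv2.imwrite('pics/s1.png',cv2.resize(p,None,fx=4,fy=4,interpolation=cv2.INTER_CUBIC))
E
```

```text
time_s: 3.6
ee_pos: [0.4397, -0.1258, 0.1195]
eef_rot: [-2.692, 1.57, -2.692]
force: [0.1, 0.4, -2.5]
grip_width: 0.0196
time_s: 4.1
ee_pos: [0.4402, -0.1259, 0.2118]
eef_rot: [-0.755, 1.569, -0.755]
force: [-0.0, 0.2, -3.2]
grip_width: 0.0193
time_s: 4.6
ee_pos: [0.4436, -0.0545, 0.2106]
eef_rot: [-1.847, 1.57, -1.847]
force: [1.3, 0.2, -3.1]
grip_width: 0.0197
time_s: 5.1
ee_pos: [0.456, 0.0627, 0.2093]
eef_rot: [-2.772, 1.568, -2.771]
force: [-0.1, 0.0, -2.9]
grip_width: 0.0191
time_s: 5.6
ee_pos: [0.4676, 0.1391, 0.2084]
eef_rot: [-2.858, 1.567, -2.855]
force: [0.2, -0.3, -2.2]
grip_width: 0.0193
5.6 [0.4676 0.1391 0.2084] [-2.858  1.567 -2.855] F [ 0.2 -0.3 -2.2] w 0.0193 q [ 0.21  0.17  1.7  -0.    1.27 -1.36]
[[-0.004 -0.003  1.   ]
 [-0.001  1.     0.003]
 [-1.    -0.001 -0.004]]
```

View pics/s1.png

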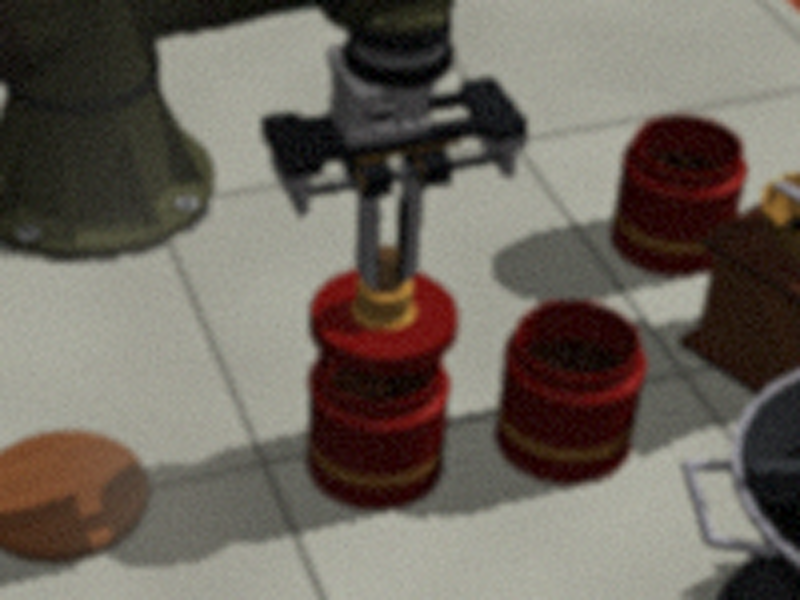

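The scene crop shows both lids hanging nested from the knob over the middle tin, with the cap at crop (384,315) and the tin's mouth at (378,375). I'll measure the cap against the tin's rim within each camera.

```bash
cat > rel.py <<'E'
from h import *
from scipy.optimize import least_squares
def edgefit(n,p,zp,c0,R0):
    # silhouette of a horizontal disc at height zp: red-mask contour -> rays onto plane
    i=camera_info(n)
    hsv=cv2.cvtColor(p,cv2.COLOR_BGR2HSV); 
    m=((((hsv[...,0]<9)|(hsv[...,0]>172))&(hsv[...,1]>140)&(hsv[...,2]>35))*255).astype(np.uint8)
    m=cv2.resize(m,None,fx=4,fy=4,interpolation=cv2.INTER_LINEAR); m=cv2.GaussianBlur(m,(9,9),0)
    cs,_=cv2.findContours((m>127).astype(np.uint8),cv2.RETR_EXTERNAL,cv2.CHAIN_APPROX_NONE)
    pts=np.vstack(cs)[:,0]; pts=(pts+.5)/4-.5
    q=np.array([ray(n,u,v,zp)[:2] for u,v in pts])
    q=q[abs(np.hypot(*(q-c0).T)-R0)<.008]
    f=least_squares(lambda s:np.hypot(q[:,0]-s[0],q[:,1]-s[1])-R0,c0,loss='soft_l1',f_scale=.001)
    print(n,zp,len(q),f.x.round(4),'rms',np.sqrt(np.mean(f.fun**2)).round(4))
    return f.x
if __name__=='__main__':
  for n in('scene','top'):
    p0=np.load(n+'0p.npy');p1=np.load(n+'1p.npy')
    print('cap start');edgefit(n,p0,.030,[.440,-.127],.058)
    print('tin rim');edgefit(n,p0,.112,[.468,.137],.050)
    print('tin shoulder');edgefit(n,p0,.091,[.468,.137],.057)
    print('cap now');edgefit(n,p1,.165,[.468,.139],.058)
    W=world(n,np.load(n+'1.npy'))
    for z0,z1 in((.157,.172),(.19,.30)):
        q=W[(W[...,2]>z0)&(W[...,2]<z1)&(np.hypot(W[...,0]-.468,W[...,1]-.139)<.07)]
        if len(q)>5:
            (a,b),r=cv2.minEnclosingCircle(q[:,:2].astype(np.float32));print(n,z0,len(q),q.mean(0).round(4),round(a,4),round(b,4),round(r,4))
E
python3 rel.py
```

```text
cap startTraceback (most recent call last):
  File "rel.py", line 19, in <module>
    print('cap start');edgefit(n,p0,.030,[.440,-.127],.058)
                       ~~~~~~~^^^^^^^^^^^^^^^^^^^^^^^^^^^^^
  File "rel.py", line 11, in edgefit
    q=np.array([ray(n,u,v,zp)[:2] for u,v in pts])
                ~~~^^^^^^^^^^
  File "h.py", line 9, in ray
    i=camera_info(name);T=np.array(i['extrinsics']);d=T[:3,:3]@[(u-i['cx'])/i['fx'],(v-i['cy'])/i['fy'],1]
ValueError: time passes only in moves, steps and waits
```

```bash
sed -i 's/^def world/import functools\ncamera_info=functools.cache(camera_info)\ndef world/' h.py; python3 rel.py
```

```text
cap start
scene 0.03 286 [ 0.4427 -0.1281] rms 0.0023
tin rim
scene 0.112 247 [0.4733 0.1335] rms 0.0062
tin shoulder
scene 0.091 219 [0.4657 0.1374] rms 0.0037
cap now
scene 0.165 194 [0.4759 0.1357] rms 0.0023
scene 0.157 567 [0.4819 0.1331 0.1647] 0.4708 0.1387 0.0585
scene 0.19 377 [0.4761 0.1373 0.239 ] 0.4808 0.1389 0.0376
cap start
top 0.03 326 [ 0.439  -0.1266] rms 0.0017
tin rim
top 0.112 214 [0.4657 0.138 ] rms 0.0031
tin shoulder
top 0.091 329 [0.4627 0.1359] rms 0.0022
cap now
top 0.165 8 [0.4469 0.1373] rms 0.0011
```

```bash
python3 - <<'E'
from h import *
from scipy.optimize import least_squares
def fit(q,c,r):
    f=least_squares(lambda s:np.hypot(q[:,0]-s[0],q[:,1]-s[1])-r,c,loss='soft_l1',f_scale=.001); return f.x.round(4),np.median(abs(f.fun)).round(4),len(q)
for n in('scene','top'):
    W=world(n,np.load(n+'0.npy'));c=np.array([.468,.137]);r=np.hypot(*(W[...,:2]-c).transpose(2,0,1));z=W[...,2]
    print(n,'body',fit(W[(z>.02)&(z<.085)&(r<.07)],c,.057),'rim',fit(W[(z>.107)&(z<.118)&(r<.055)&(r>.042)],c,.048), 'neck',fit(W[(z>.098)&(z<.109)&(r<.055)&(r>.045)],c,.050))
    q=W[(z>.107)&(z<.118)&(r<.06)];(a,b),rr=cv2.minEnclosingCircle(q[:,:2].astype(np.float32));print(len(q),a,b,rr)
    h=cv2.convexHull(q[:,:2].astype(np.float32))[:,0]; print('hull',fit(h,c,.05))
    for k,c in((0,[.441,-.127]),(1,[.469,.138])):
        W=world(n,np.load(f'{n}{k}.npy'));z=W[...,2]-.135*k;r=np.hypot(*(W[...,:2]-c).transpose(2,0,1))
        q=W[(z>.024)&(z<.037)&(r<.065)]
        if len(q)>20: print(k,'cap hull',fit(cv2.convexHull(q[:,:2].astype(np.float32))[:,0],c,.058))
E
```

```text
scene body (array([0.4674, 0.1373]), np.float64(0.0025), 759) rim (array([0.4691, 0.1368]), np.float64(0.0011), 132) neck (array([0.4684, 0.1364]), np.float64(0.0017), 161)
132 0.46705180406570435 0.1353951394557953 0.05266495794057846
hull (array([0.4683, 0.1366]), np.float64(0.0007), 31)
0 cap hull (array([ 0.4418, -0.1271]), np.float64(0.0009), 27)
1 cap hull (array([0.4699, 0.1383]), np.float64(0.001), 28)
top body (array([0.465, 0.096]), np.float64(0.0166), 463) rim (array([0.466 , 0.1376]), np.float64(0.0008), 54) neck (array([0.4664, 0.1376]), np.float64(0.0016), 49)
54 0.46577930450439453 0.13830594718456268 0.05068536475300789
hull (array([0.4659, 0.1377]), np.float64(0.0006), 21)
0 cap hull (array([ 0.4399, -0.1241]), np.float64(0.0019), 22)
```

Within each camera, the tin's axis is about (-1, -1.8) mm from the carried lids. I'll correct for that and lower slowly. The lids should seat at TCP z ≈ 0.161.

```bash
python3 -m handwheel '[[[2,-1,-0.5],0,1],[[8,-1.8,-1],0,1],[[17,-1.8,-1],0,1],[[25,-1.8,-1],0,1],[[29,-1.8,-1],0,1]]';python3 -m handwheel '[[[0,0,0],0,1],[[2,0,0],0,1],[[4,0,0],0,1],[[6,0,0],0,1],[[8,0,0],0,1]]'; python3 -c "
from h import *;st()"
```

```text
time_s: 6.2
ee_pos: [0.4662, 0.136, 0.1785]
eef_rot: [-2.836, 1.566, -2.835]
force: [0.3, 0.0, -2.3]
grip_width: 0.0196
time_s: 6.7
ee_pos: [0.4663, 0.136, 0.1705]
eef_rot: [-2.833, 1.566, -2.831]
force: [0.2, 0.2, -4.1]
grip_width: 0.0193
6.7 [0.4663 0.136  0.1705] [-2.833  1.566 -2.831] F [ 0.2  0.2 -4.1] w 0.0193 q [ 0.21  0.21  1.76 -0.    1.18 -1.36]
```

```bash
python3 -m handwheel '[[[1,0.5,0.3],0,1],[[2,1,0.5],0,1],[[3,1,0.5],0,1],[[4,1,0.5],0,1],[[5,1,0.5],0,1]]'; python3 -m handwheel '[[[0.5,0,0],0,1],[[1,0,0],0,1],[[1.5,0,0],0,1],[[2,0,0],0,1],[[2.5,0,0],0,1]]'
```

```text
time_s: 7.2
ee_pos: [0.4667, 0.1371, 0.1654]
eef_rot: [-2.826, 1.566, -2.825]
force: [0.3, -0.5, -2.8]
grip_width: 0.0195
time_s: 7.7
ee_pos: [0.4667, 0.137, 0.1629]
eef_rot: [-2.823, 1.566, -2.822]
force: [-1.3, -0.2, -4.0]
grip_width: 0.0195
```

```bash
python3 -m handwheel '[[[0.4,0,0],0,1],[[0.7,0,0],0,1],[[1,0,0],0,1],[[1.2,0,0],0,1],[[1.4,0,0],0,1]]';python3 -m handwheel '[[[0.2,0,0],0,1],[[0.4,0,0],0,1],[[0.6,0,0],0,1],[[0.6,0,0],0,1],[[0.6,0,0],0,1]]'
```

```text
time_s: 8.2
ee_pos: [0.4667, 0.137, 0.1615]
eef_rot: [-2.827, 1.566, -2.826]
force: [0.3, -0.2, -2.8]
grip_width: 0.0195
time_s: 8.7
ee_pos: [0.4668, 0.1371, 0.1613]
eef_rot: [-2.813, 1.567, -2.811]
force: [-3.8, -1.8, 6.0]
grip_width: 0.0193
```

Contact comes at TCP z 0.1613, exactly the predicted seat height. I'll release gently.

```bash
python3 -m handwheel '[[[-0.1,0,0],0,1],[[-0.2,0,0],0,0.55],[[-0.2,0,0],0,0.5],[[-0.2,0,0],0,0.4],[[-0.2,0,0],0,0.2]]' 10; python3 -m handwheel '[[[0,0,0],0,0.1],[[0,0,0],0,0],[[0,0,0],0,0],[[-1,0,0],0,0],[[-2,0,0],0,0]]'; python3 -m handwheel '[[[-10,0,0],0,0],[[-25,0,0],0,-0.3],[[-40,0,0],0,-0.6],[[-55,0,0],0,-0.8],[[-65,0,0],0,-0.8]]';python3 - <<'E'
from h import *
from scipy.optimize import least_squares
def fit(q,c,r):
    f=least_squares(lambda s:np.hypot(q[:,0]-s[0],q[:,1]-s[1])-r,c,loss='soft_l1',f_scale=.001); return f.x.round(4),np.median(abs(f.fun)).round(4),len(q)
st()
c=[.468,.137]
for n in('scene',):
    p,d=camera(n); np.save(n+'2.npy',d); W=world(n,d);z=W[...,2];r=np.hypot(*(W[...,:2]-c).transpose(2,0,1))
    q=W[(z>.110)&(z<.126)&(r<.065)]; print('cap',fit(cv2.convexHull(q[:,:2].astype(np.float32))[:,0],c,.058))
    a=W[(z>.112)&(z<.126)&(r<.052)&(r>.026)]; A=np.c_[a[:,:2]-c,np.ones(len(a))];s=np.linalg.lstsq(A,a[:,2],rcond=None)[0];print('top plane',s.round(4),'z at centre')
    q=W[(z>.02)&(z<.085)&(r<.07)];print('body',fit(q,c,.057))
    q=W[(z>.15)&(z<.182)&(r<.03)]; print('knob',len(q),q.mean(0).round(4),q[:,2].max())
    q=W[(z>.125)&(z<.146)&(r<.03)]; print('neck',fit(q,c,.021))
    cv2.imwrite('pics/s2.png',cv2.resize(p[90:240,260:460],None,fx=4,fy=4,interpolation=cv2.INTER_CUBIC))
E
```

```text
time_s: 9.2
ee_pos: [0.4668, 0.1371, 0.1615]
eef_rot: [-2.816, 1.567, -2.814]
force: [1.3, -0.4, 1.1]
grip_width: 0.0332
time_s: 9.7
ee_pos: [0.4668, 0.137, 0.1635]
eef_rot: [-2.802, 1.567, -2.801]
force: [-0.1, -0.7, 0.2]
grip_width: 0.0469
time_s: 10.2
ee_pos: [0.4673, 0.1372, 0.2303]
eef_rot: [-2.725, 1.568, -2.723]
force: [-0.0, -0.4, -0.7]
grip_width: 0.0752
10.2 [0.4673 0.1372 0.2303] [-2.725  1.568 -2.723] F [-0.  -0.4 -0.7] w 0.0752 q [ 0.21  0.15  1.68 -0.    1.32 -1.36]
cap (array([0.4685, 0.1351]), np.float64(0.001), 26)
top plane [-0.0041  0.0045  0.1177] z at centre
body (array([0.4659, 0.138 ]), np.float64(0.0011), 503)
knob 56 [0.472  0.1347 0.1649] 0.17582800351150796
neck (array([0.467 , 0.1359]), np.float64(0.0019), 120)
```

View pics/s2.png

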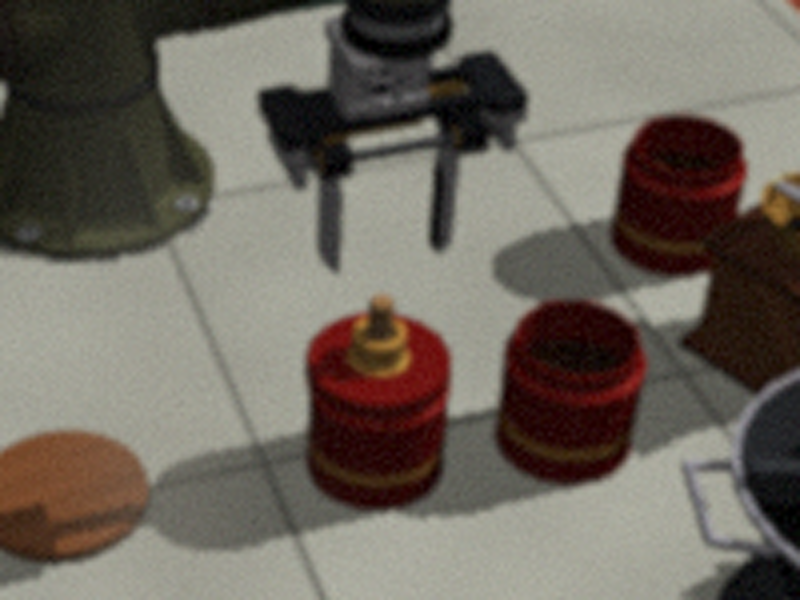

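The crop shows the lids seated level on the tin: cap top at z 0.1177 (0.118 expected), tilt under 0.5°, neck at crop (380,345). Now I grip the neck.

```bash
python3 -m handwheel '[[[25,-0.5,-0.5],0,-0.8],[[50,-0.5,-0.5],0,-0.8],[[72,-0.5,-0.5],0,-0.8],[[86,-0.5,-0.5],0,-0.8],[[92,-0.5,-0.5],0,-0.8]]' 20;python3 -m handwheel '[[[0,0,0],0,-0.4],[[0,0,0],0,-0.2],[[0,0,0],0,-0.05],[[0,0,0],0,0],[[0,0,0],0,0]]' 10; python3 -c "
from h import *;st()"
```

```text
time_s: 10.75
ee_pos: [0.4665, 0.1366, 0.138]
eef_rot: [-2.778, 1.568, -2.776]
force: [0.1, 0.2, 0.5]
grip_width: 0.0843
time_s: 11.25
ee_pos: [0.4667, 0.1366, 0.1384]
eef_rot: [-2.732, 1.569, -2.73]
force: [-0.2, -0.4, 0.1]
grip_width: 0.0488
11.25 [0.4667 0.1366 0.1384] [-2.732  1.569 -2.73 ] F [-0.2 -0.4  0.1] w 0.0488 q [ 0.21  0.25  1.79 -0.    1.11 -1.36]
```

```bash
python3 -m handwheel '[[[0,0,0],0,0.05],[[0,0,0],0,0.1],[[0,0,0],0,0.15],[[0,0,0],0,0.2],[[0,0,0],0,0.4]]' 10;python3 -m handwheel '[[[0,0,0],0,1],[[0,0,0],0,1],[[0,0,0],0,1],[[0,0,0],0,1],[[0,0,0],0,1]]' 20; python3 -m handwheel '[[[-0.5,0,0],0,1],[[-1,0,0],0,1],[[-1.5,0,0],0,1],[[-2,0,0],0,1],[[-3,0,0],0,1]]'
```

```text
time_s: 11.75
ee_pos: [0.4668, 0.1366, 0.1385]
eef_rot: [-2.684, 1.569, -2.683]
force: [-0.9, -0.1, 3.7]
grip_width: 0.0425
time_s: 12.25
ee_pos: [0.4668, 0.1366, 0.1386]
eef_rot: [-2.677, 1.569, -2.676]
force: [-0.2, 0.2, 3.2]
grip_width: 0.0423
time_s: 12.75
ee_pos: [0.4667, 0.1366, 0.1415]
eef_rot: [-2.72, 1.569, -2.718]
force: [0.6, -0.1, -1.5]
grip_width: 0.042
```

The load is 1.5 N, which is the cap alone. I'll lift it straight up.

```bash
python3 -m handwheel '[[[-3,0,0],0,1],[[-7,0,0],0,1],[[-11,0,0],0,1],[[-15,0,0],0,1],[[-18,0,0],0,1]]';python3 -m handwheel '[[[-4,0,0],0,1],[[-9,0,0],0,1],[[-15,0,0],0,1],[[-21,0,0],0,1],[[-26,0,0],0,1]]';python3 -m handwheel '[[[-6,0,0],0,1],[[-14,0,0],0,1],[[-23,0,0],0,1],[[-31,0,0],0,1],[[-37,0,0],0,1]]';python3 -m handwheel '[[[-4,0,0],0,1],[[-8,0,0],0,1],[[-10,0,0],0,1],[[-10,0,0],0,1],[[-10,0,0],0,1]]';python3 -m handwheel '[[[0,0,0],0,1],[[0,0,0],0,1],[[0,0,0],0,1],[[0,0,0],0,1],[[0,0,0],0,1]]';python3 - <<'E'
from h import *
from scipy.optimize import least_squares
def fit(q,c,r):
    f=least_squares(lambda s:np.hypot(q[:,0]-s[0],q[:,1]-s[1])-r,c,loss='soft_l1',f_scale=.001); return f.x.round(4),np.median(abs(f.fun)).round(4),len(q)
st(); c=[.468,.137]
p,d=camera('scene'); W=world('scene',d);z=W[...,2];r=np.hypot(*(W[...,:2]-c).transpose(2,0,1))
a=W[(z>.203)&(z<.219)&(r<.052)&(r>.026)]; A=np.c_[a[:,:2]-c,np.ones(len(a))];print('cap top plane',np.linalg.lstsq(A,a[:,2],rcond=None)[0].round(4),len(a))
q=W[(z>.172)&(z<.22)&(r<.07)]; print('cap z low',np.percentile(q[:,2],2))
a=W[(z>.105)&(z<.125)&(r<.047)&(r>.015)]; print('flange',len(a),np.median(a,0).round(4)); b=W[(z>.108)&(z<.122)&(r<.06)]; print(fit(cv2.convexHull(b[:,:2].astype(np.float32))[:,0],c,.05))
q=W[(z>.02)&(z<.085)&(r<.07)];print('body',fit(q,c,.057))
cv2.imwrite('pics/s3.png',cv2.resize(p[90:240,260:460],None,fx=4,fy=4,interpolation=cv2.INTER_CUBIC))
E
```

```text
time_s: 13.25
ee_pos: [0.4668, 0.1367, 0.16]
eef_rot: [-2.66, 1.569, -2.658]
force: [-0.4, 0.0, -0.8]
grip_width: 0.0419
time_s: 13.75
ee_pos: [0.4669, 0.1367, 0.1867]
eef_rot: [-2.606, 1.569, -2.605]
force: [0.4, 0.2, -0.3]
grip_width: 0.0423
time_s: 14.25
ee_pos: [0.4671, 0.1368, 0.2246]
eef_rot: [-2.333, 1.57, -2.331]
force: [0.2, 0.3, -1.2]
grip_width: 0.0421
time_s: 14.75
ee_pos: [0.4671, 0.1368, 0.2344]
eef_rot: [-2.526, 1.57, -2.525]
force: [0.1, 0.3, -1.4]
grip_width: 0.042
time_s: 15.25
ee_pos: [0.4671, 0.1368, 0.2344]
eef_rot: [-2.448, 1.57, -2.446]
force: [0.6, 0.1, -1.5]
grip_width: 0.0422
15.25 [0.4671 0.1368 0.2344] [-2.448  1.57  -2.446] F [ 0.6  0.1 -1.5] w 0.0422 q [ 0.21  0.15  1.67 -0.    1.32 -1.36]
cap top plane [ 0.0015 -0.0061  0.2135] 305
cap z low 0.19880263061613979
flange 378 [0.4755 0.132  0.1147]
(array([0.4692, 0.1361]), np.float64(0.0006), 26)
body (array([0.4659, 0.1377]), np.float64(0.001), 495)
```

View pics/s3.png

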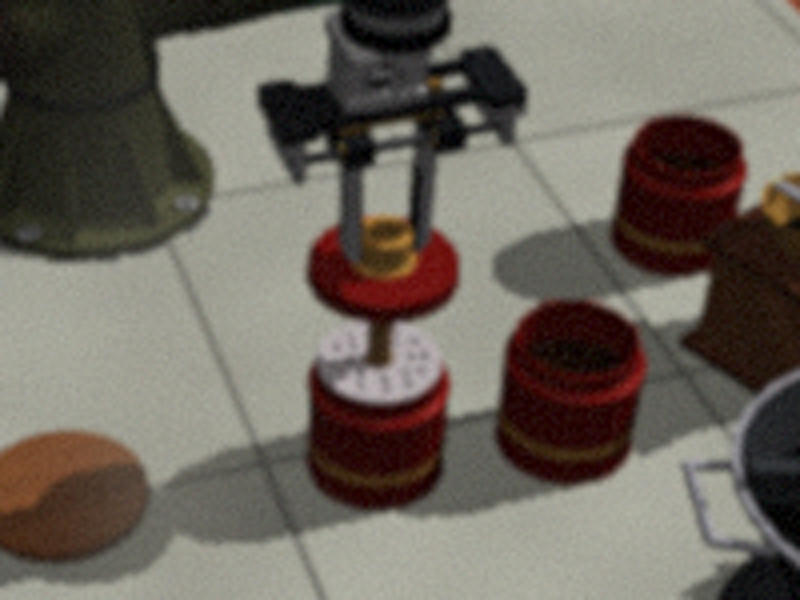

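The crop shows the cap held level at (385,270), clear of the knob, and the vented lid seated flat on the tin at (380,360). The cap rim is at z ≈ 0.1975 and the flange top at 0.1147 (0.115 expected). I'm handing in.

```bash
python3 -c "
from h import *
print(hand_in()); st()"
```

```text
the job is handed in; nothing more can be done
None
the job is handed in; nothing more can be done
```

The job is done and handed in at about 15 s of the 58 s; no verdict is reported.

**What I did:** I picked up both nested lids by the knob and lowered them onto the nearest red tin, 0.486 m from the base. I let go, then gripped the brass neck and lifted the cap straight up.

**Last checks before handing in:**

| Check | Measured | Required or expected |
|---|---|---|
| Flange top of inner lid | z 0.1147 m | 0.115 m when fully home |
| Cap lower rim | z about 0.1975 m | above 0.177 m |
| Cap tilt | under 0.5° | within 11° |
| Load on the gripper | 1.5 N | about 1.4 N for the cap alone |
| Highest wrist force at set-down | about 9 N change | ramming limit 40 N |

The tin stayed in place to within about 1–2 mm, as near as the cameras can show.

**Disagreements:** The two cameras differed by about 3 mm in x, so I aligned the lids to the tin within each camera and set the lids by that. The last lid and tin centres, both from the scene camera, differ by about 3.7 mm. Some of that is fitting bias: the two fits differed by about 1 mm on the bare tin before the lids were placed. The seat height agrees with the lid being fully home, but the centring margin (4.5 mm allowed) is not proven by vision alone.

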